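# Clamp a gudgeon pin in the quick-action vice

### The arm

A 7-joint arm with a two-finger parallel gripper is mounted at the origin on a cart in front of the work surface, level with it; the furniture and walls round the work are solid. World frame = base frame: x ahead of the robot, y to its left, z up, the work surface at z = 0. Lengths are in m, angles in rad, forces in N, time in s.
With the tool pointing down it reaches from about 0.4 to 0.875 m from the base axis. Payload 19.3 kg.
Tool frame: the origin (TCP) lies midway between the tips of the shut fingers; the grasp point (between the pads) lies 19 mm behind it; z points along the fingers, y is the line along which they close (so a half turn about z gives the same grasp; the last joint's range is limited). The gripper opens to 85 mm and grips with 20 to 120 N. Pads are 22 mm wide; open, the fingers measure 114 mm over their backs; the gripper's body (76 mm by 85 mm) begins 54 mm behind the grasp point. The pads swing forward as they close: fully open they stand 13 mm farther back than shut.
Start: joints at [-1.3, 0.521, -0.036, 1.599, 0.021, 1.021, -0.113], TCP at [0.209, 0.589, 0.231] pointing down, gripper open.
Joint ranges: [-2.91, 2.91], [-0.3, 2.13], [-1.5, 1.42], [0.17, 2.43], [-1.26, 4.41], [0.16, 1.93], [-2.52, 2.52]. Speed limits (rad/s): [1.89, 1.89, 2.39, 2.39, 3.01, 3.01, 3.01].

### API

Orientations are given as [roll, pitch, yaw] about the fixed x, y, z axes, in that order (R = Rz(yaw) Ry(pitch) Rx(roll)).
In Python, from workcell import * gives the robot as it stands. The module is installed in compiled form; this text tells all that it offers.
- The arm moves only by the tool play_rows, never from a script. Its argument "deltas" is a list of rows, each a list of 7 numbers: the shift along the tool's x, y, z in units of 500 mm (1.0 is 500 mm), then the turn, a rotation vector about the tool's x, y, z in units of 120 degrees (1.0 is 120 degrees), then the closure, from 0 (fully open) to 1 (shut). A call has 1 to 10 rows; each row is the pose to reach, as a shift and turn from the pose commanded when the call began, along the tool's axes at that moment; what a row does not reach only later rows make up. A row lasts 1/10 s, in which the tool goes at most 50 mm and 8.59 degrees, less where a joint would pass 70% of its speed; a pose out of reach is approached as far as the arm can. A call with a number of a shift or a turn outside -1 to 1 is refused whole. A call with a gripper value outside its range is refused whole. The fingers move at their own pace and stop on an object; "newtons" is the grip in N (left out, the last holds). Time passes only in rows, so rows that repeat a pose let the fingers close. It gives the time, the measured TCP pose, the force, the opening and the grip force at its end, in the units of the state.
- observe(): the state, without advancing time (a new reading comes with each control period).
- grab_frame(name): name is "scene" or "top" or "wrist"; returns the picture (384x512x3 uint8, red, green, blue); there is no depth.
- get_calibration(name): a dict with "fovy" (degrees; the focal length in pixels is half the picture's height over the tangent of half this angle, whatever the lens; pixels are square), "cx", "cy" (the principal point, pixels), "xyz" and "rotation" of the camera in the world. Camera axes: x right, y down, z forward; pixel columns grow to the right and rows downward; lengths in m; the calibration is good to about 2 mm. A picture is of the moment at which its call begins: read the wrist's pose just before it. get_calibration takes no time and is no camera call; for the wrist camera it gives the pose at the moment of the call.
- job_done(): hands the job in; it is judged then, once.
The state is a dict: "clock": time; "qpos": joint angles; "qd": joint speeds; "joint_efforts": joint torques, N m; "position": TCP position; "tool_rot": TCP orientation; "force": force on the tool from outside, world axes, zero at the start; "moment": the same for the moment, N m; "grip_width": finger opening in m; "finger_force": force on a finger pad.
Only numpy, scipy, OpenCV 4.12 (cv2) and the standard library are available. Lean on these libraries where they do the work, as an engineer would, in place of code of your own. Each camera call takes 0.05 s, during which the arm holds its last target. There are 200 camera calls.

### The job

The gudgeon pin has to be held for polishing: lay it in the slot between the open jaws of the little blue vice, flat on the bed, lengthwise along the slot and about centred, and let go of it. Then press the vice's red lever down until its latch snaps in and keeps it down by itself, with the pin clamped between the jaws. Leave the other things on the bench where they are.

Things in the scene. Friction and masses are not known exactly. Their poses are not given: they have to be found in the camera images.
- vice: Small blue quick-action vice, fixed. Origin: on the bench under the slot between its jaws; z up, x from the lever across the jaws to the fixed jaw, y along the slot. Base plate x -145..+45 mm, y +-45 mm, 10 mm high. Steel bed, 26 mm wide in y, top at z 28 mm, carries two jaws, 26 mm wide in y, tops at z 42 mm. Beyond the jaws' ends in y is only the base plate: room for fingers.
- vice_slot (a point): Middle of the open slot, on the bed's top (28 mm above the bench), 4 mm to -x of the vice's origin; axes as the vice's. Jaw faces 12 mm to either side in x while open: fixed jaw at +x, sliding jaw at -x; pressing the lever moves the latter to +x. Nothing stands above. A pin lying in the slot is parallel to y, its centre 7.5 mm above this point.
- lever_paddle (a point): Centre of the top face of the red paddle (44 x 28 x 14 mm) at the lever's end. In the vice's frame, y = 0: lever up, x -137 mm, z 109 mm, the face rising to its -x end at 39 degrees; latched, x -164 mm, z 56 mm, nearly level. It moves on an arc about point lever_pivot, 110 mm away.
- lever_pivot (a point): Pivot of the lever, along the vice's y, at x -56, z 34 mm in the vice's frame (on the vice, axes as its own); blue cheeks round it reach y +-22 mm and z 48 mm.
- latch (a point): Top of the grey housing of the spring latch (26 x 18 mm), 62 mm above the bench, beside the lever at x -106, y +31 mm in the vice's frame; a black knob sticks out of it to y +56 mm. It works by itself when the lever goes down.
- vice_lever (a joint): Lever of the vice, rad. 0 = up (start; a spring holds it there); grows as the paddle is pressed down; stop at 0.64. At about 0.54 a spring latch snaps over a pin on the lever and holds it near 0.54 when let go (press on to about 0.6 to be sure); pressed less far it springs back to 0. A push down on the paddle takes about 3 N at first, then 5 to 8 N, more against the stop.
- jaw_face: Sprung rubber face of the sliding jaw (26 mm wide, 13 mm high), which pinches the pin with a few newtons when the lever is latched. Its origin and axes are the vice's while the lever is up; it moves to +x by 20.5 mm per rad of the lever until it meets the pin, then gives way.
- gudgeon_pin: Bright steel gudgeon pin, a plain tube 46 mm long and 15 mm in diameter, about 60 g, lying on the bench. It lies along its own x; origin at its middle on its lower side as it starts (so 7.5 mm from its axis; it may roll, and this point with it).
- pin_mid (a point): Centre of the gudgeon pin, on its axis; x along the pin.
- piston: Bystander: bare aluminium piston, 55 mm across, 54 mm high, standing; origin under its middle.
- rubber_ring: Bystander: black rubber ring, 34 mm across, 14 mm high, lying; origin under its middle.
- bolt_tin: Bystander: shallow round tin of bolts, 72 x 77 x 37 mm; origin under its middle.
- drink_can: Bystander: black drink can, 66 mm across, 115 mm high, upright; origin under its middle.
- spray_can: Bystander: bare metal spray can with a red cap, 68 mm across, 146 mm high, upright; origin under its middle.

How it is judged:
By the outcome, as a careful person would: the job done as asked, in the order asked, and still so for the second after the job is handed in, with the robot touching nothing.
It also fails if it takes over 58 s, if anything falls off the work surface, if the arm or the gripper's body presses on something with over 40 N, if the wrist force passes 120 N, or if a joint passes its speed limit or range.

## Working session

There is one attempt and no reset: what is moved stays moved. The work goes in short steps, Python scripts to look and compute and a tool call to move; the robot and the scene stay as the last step left them, time stands still between calls to the robot, and variables do not carry over. Pictures are saved under pics/ and viewed, at most 10 in all, crops included, and the job is handed in when it is done.

Besides the shell and the picture viewer there is one more tool, called after ">>>" as name(argument=value, ...) on one line, values as JSON. play_rows: Moves the arm, as the interface text tells. Its arguments: {"type":"object","properties":{"deltas":{"type":"array"},"newtons":{"type":"number"}},"required":["deltas"]}

```bash
mkdir -p pics
python3 - <<'E'
from workcell import *
import cv2, numpy as np
s=observe(); print(s['clock'],s['position'],s['tool_rot'],s['grip_width'])
for n in ("scene","top"):
    f=grab_frame(n); cv2.imwrite(f"pics/{n}0.png",f[:,:,::-1]); print(n,get_calibration(n))
E
```

```text
0.0 [0.20880666 0.58872254 0.23071483] [-3.14042314e+00  9.45415233e-05  2.80082847e+00] 0.08545595790911496
scene {'fovy': 54.25736495178421, 'cx': 254.38224335779955, 'cy': 195.85767661461807, 'xyz': array([-0.38185099, -0.80261066,  0.66827756]), 'rotation': array([-1.99614589,  0.00864284, -0.87980869])}
top {'fovy': 45.66461612616891, 'cx': 251.45810438860101, 'cy': 190.63784178444146, 'xyz': array([0.4635462 , 0.01116317, 1.36354369]), 'rotation': array([-3.02290704,  0.01336737, -1.58601639])}
```

View pics/scene0.png

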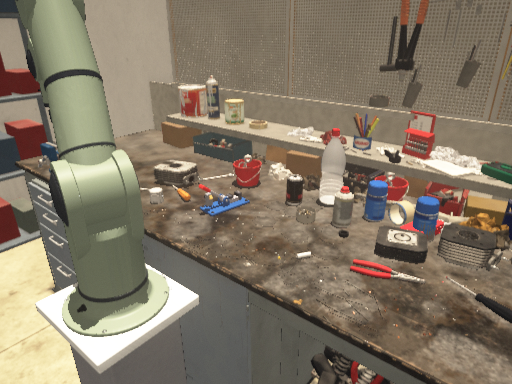

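View pics/top0.png

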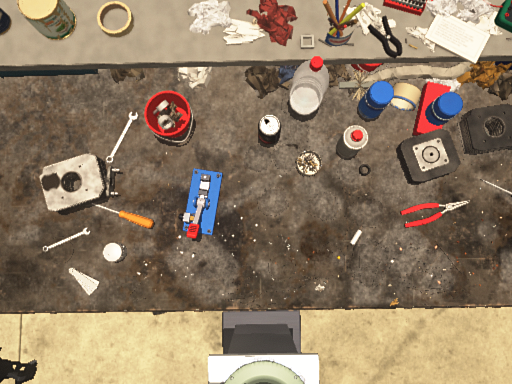

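The top view shows the vice at about (203,203) with its red paddle at (193,231), toward the robot. The pin is at (356,237), and the bystanders are well clear of both. Next I'll measure.

```bash
cat > h.py <<'E'
from workcell import *
import cv2, numpy as np
from scipy.spatial.transform import Rotation as R
def cam(c):
    f=192/np.tan(np.radians(c['fovy']/2)); return f,R.from_euler('xyz',c['rotation']).as_matrix(),np.array(c['xyz'])
def ray(c,px,z):
    f,M,o=cam(c); px=np.atleast_2d(px).astype(float)
    d=np.c_[(px[:,0]-c['cx'])/f,(px[:,1]-c['cy'])/f,np.ones(len(px))]@M.T
    return o+d*((z-o[2])/d[:,2])[:,None]
def proj(c,P):
    f,M,o=cam(c); q=(np.atleast_2d(P)-o)@M
    return np.c_[c['cx']+f*q[:,0]/q[:,2],c['cy']+f*q[:,1]/q[:,2]]
def big(m): 
    cs,_=cv2.findContours(m.astype(np.uint8),cv2.RETR_EXTERNAL,cv2.CHAIN_APPROX_NONE); return max(cs,key=cv2.contourArea)[:,0]
E
python3 - <<'E'
from h import *
c=get_calibration("top"); im=cv2.imread("pics/top0.png"); hsv=cv2.cvtColor(im,cv2.COLOR_BGR2HSV)
def report(name,m,box,z):
    k=np.zeros(m.shape,bool); k[box[1]:box[3],box[0]:box[2]]=1
    p=ray(c,big(m&k),z)[:,:2]*1000
    r=cv2.minAreaRect(p.astype(np.float32)); print(name,r, cv2.boxPoints(r).round().tolist())
H,S,V=cv2.split(hsv)
report("plate",(H>95)&(H<125)&(S>110),(160,150,240,260),.010)
report("pin",(V>130)&(S<60),(335,220,375,255),.0075)
report("red",((H<8)|(H>172))&(S>130),(170,200,215,250),.1)
print(proj(c,[0.209,.589,.231]))
a=cv2.resize(im[155:250,160:250],None,fx=6,fy=6,interpolation=cv2.INTER_CUBIC)[:,:]
cv2.imwrite("pics/v.png",a)
E
```

```text
plate ((596.528076171875, 173.85125732421875), (90.00145721435547, 189.37020874023438), 80.37539672851562) [[496.0, 145.0], [682.0, 114.0], [697.0, 202.0], [511.0, 234.0]]
pin ((483.4660339355469, -278.2897644042969), (14.029830932617188, 47.862178802490234), 55.54380798339844) [[460.0, -271.0], [499.0, -298.0], [507.0, -286.0], [468.0, -259.0]]
red ((506.6143798828125, 191.12889099121094), (30.322444915771484, 41.2505989074707), 75.77682495117188) [[483.0, 182.0], [523.0, 171.0], [530.0, 201.0], [490.0, 211.0]]
[[ 20.02646777 354.86118522]]
```

View pics/v.png

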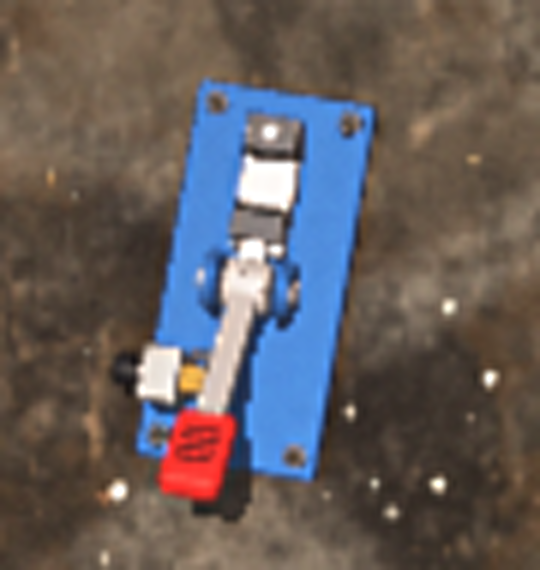

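Plate fits at 90.0 x 189.4 mm (true 90 x 190), so its pose is trusted:
- **Vice:** yaw -9.6°, origin about (0.646, 0.1655).
- **Slot:** (0.642, 0.166).
- **Red paddle:** agrees with the vice pose to within 5 mm.
- **Pin:** 47.9 x 14.0 mm at (0.4835, -0.278), axis at -34.5°.

The pin has to be gripped by its ends so it fits in the slot. I'll go to a point above it by a waypoint.

```bash
cat >> h.py <<'E'
def delta(pos,yaw,frm=None):
    """deltas (shift/0.5, rotvec/120deg) to a tool-down pose; frm=(pos,rot matrix) or the measured pose"""
    if frm is None:
        s=observe(); frm=(np.array(s['position']),R.from_euler('xyz',s['tool_rot']).as_matrix())
    T=R.from_euler('xyz',[np.pi,0,np.radians(yaw)]).as_matrix()
    print(np.round(frm[1].T@(np.array(pos)-frm[0])/.5,4),np.round(R.from_matrix(frm[1].T@T).as_rotvec(degrees=True)/120,4)); return np.array(pos),T
E
python3 - <<'E'
from h import *
a=delta([.50,.30,.25],110); delta([.4835,-.2785,.15],55.5,a)
E
```

```text
[-0.7419 -0.3497 -0.038 ] [-4.000e-04  2.000e-04  4.206e-01]
[-1.0759 -0.4267  0.2   ] [ 0.     -0.      0.4542]
```

>>> play_rows(deltas=[[-0.742, -0.35, -0.038, 0, 0, 0.42, 0], [-0.742, -0.35, -0.038, 0, 0, 0.42, 0], [-0.742, -0.35, -0.038, 0, 0, 0.42, 0], [-0.742, -0.35, -0.038, 0, 0, 0.42, 0], [-0.742, -0.35, -0.038, 0, 0, 0.42, 0], [-0.742, -0.35, -0.038, 0, 0, 0.42, 0], [-0.742, -0.35, -0.038, 0, 0, 0.42, 0], [-0.742, -0.35, -0.038, 0, 0, 0.42, 0], [-0.742, -0.35, -0.038, 0, 0, 0.42, 0], [-0.742, -0.35, -0.038, 0, 0, 0.42, 0]])

```text
clock: 1.1
position: [0.5013, 0.2981, 0.2501]
tool_rot: [-3.141, 0.001, 1.917]
force: [0.5, 0.0, 0.3]
grip_width: 0.0855
finger_force: 0.0
```

>>> play_rows(deltas=[[-1.0, -0.4, 0, 0, 0, 0.454, 0.3], [-1.0, -0.4, 0, 0, 0, 0.454, 0.3], [-1.0, -0.4, 0, 0, 0, 0.454, 0.3], [-1.0, -0.4, 0, 0, 0, 0.454, 0.3], [-1.0, -0.4, 0, 0, 0, 0.454, 0.3], [-1.0, -0.4, 0, 0, 0, 0.454, 0.3], [-1.0, -0.4, 0, 0, 0, 0.454, 0.3], [-1.0, -0.4, 0, 0, 0, 0.454, 0.3], [-1.0, -0.4, 0, 0, 0, 0.454, 0.3], [-1.0, -0.4, 0, 0, 0, 0.454, 0.3]])

```text
clock: 2.1
position: [0.4851, -0.1998, 0.2502]
tool_rot: [-3.141, -0.001, 0.973]
force: [0.8, 0.4, 0.5]
grip_width: 0.0598
finger_force: 0.0
```

Run:
```python
from h import *
s=observe(); print(s['clock'],s['position'],s['tool_rot'],s['grip_width'],s['qpos'])
delta([.4835,-.2785,.15],55.5)
```

```text
2.1 [ 0.48505913 -0.19980052  0.25019023] [-3.14122281e+00 -7.51832620e-04  9.72705777e-01] 0.05984161970805812 [-0.16798439  0.39233496  0.594853    1.86357032 -0.26473206  0.96476903
 -0.05408032]
[-0.132   0.0861  0.2002] [-0.0002 -0.0004  0.0019]
```

>>> play_rows(deltas=[[-0.132, 0.086, 0.2, 0, 0, 0.002, 0.3], [-0.132, 0.086, 0.2, 0, 0, 0.002, 0.3], [-0.132, 0.086, 0.2, 0, 0, 0.002, 0.3], [-0.132, 0.086, 0.2, 0, 0, 0.002, 0.3], [-0.132, 0.086, 0.2, 0, 0, 0.002, 0.3], [-0.132, 0.086, 0.2, 0, 0, 0.002, 0.3]])

```text
clock: 2.7
position: [0.4842, -0.277, 0.1512]
tool_rot: [3.141, -0.001, 0.968]
force: [-0.2, 0.0, 1.1]
grip_width: 0.0598
finger_force: 0.0
```

Run:
```python
from h import *
s=observe(); print(s['clock'],s['position'],s['tool_rot'],s['grip_width'])
c=get_calibration("wrist"); print(c); f=grab_frame("wrist")[:,:,::-1].copy(); cv2.imwrite("pics/w1.png",f)
print("pin expected", proj(c,[[.4835,-.2783,.0075],[.499-.004,-.298+.01,.0075]]))
H,S,V=cv2.split(cv2.cvtColor(f,cv2.COLOR_BGR2HSV))
u,v=proj(c,[.4835,-.2783,.0075])[0].astype(int)
k=np.zeros(V.shape,bool); k[max(0,v-70):v+70,max(0,u-90):u+90]=1
for th in (110,130,150):
    q=big(k&(V>th)&(S<60)); p=ray(c,q,.0075)[:,:2]*1000; print(th,cv2.boundingRect(q),cv2.minAreaRect(p.astype(np.float32)))
```

```text
2.7 [ 0.4841505  -0.27699661  0.15116915] [ 3.14070802e+00 -8.88526434e-04  9.68036391e-01] 0.0597582789888592
{'fovy': 63.03209363711817, 'cx': 253.22086366479837, 'cy': 184.6073457615104, 'xyz': array([ 0.53003871, -0.20790131,  0.2940873 ]), 'rotation': array([ 2.80906512e+00, -5.13131584e-04, -6.02861062e-01])}
pin expected [[254.72584247 170.13047095]
 [270.40729771 171.60644655]]
110 (239, 100, 105, 140) ((511.7897033691406, -303.35638427734375), (138.57373046875, 107.14631652832031), 55.442405700683594)
130 (239, 100, 105, 140) ((518.9927978515625, -329.64276123046875), (159.4701385498047, 86.14973449707031), 28.623483657836914)
150 (267, 183, 51, 30) ((499.7170715332031, -322.6710510253906), (25.17033576965332, 48.87870788574219), 44.67210006713867)
```

View pics/w1.png

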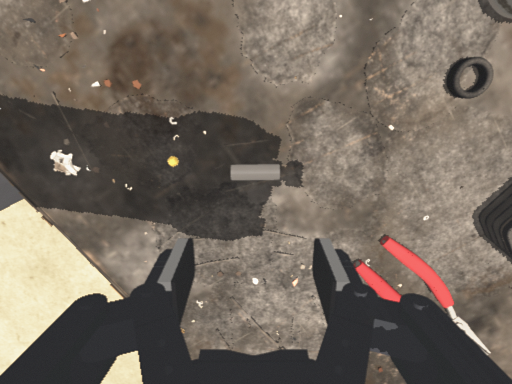

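In the wrist picture the pin lies level at u 231–280, v 164–181, in the gripper's shadow. I'll segment it in a tight window with a lower threshold.

Run:
```python
from h import *
c=get_calibration("wrist"); f=cv2.imread("pics/w1.png"); V=f.max(2)
k=np.zeros(V.shape,bool); k[155:190,222:290]=1
for th in (65,75,85):
    m=k&(V>th); m[:,282:]=0
    q=big(m); p=ray(c,q,.0075)[:,:2]*1000; print(th,cv2.boundingRect(q),cv2.minAreaRect(p.astype(np.float32)))
s=observe(); print(ray(c,[[255.5,172.5]],.0075)); print(V[172,225:290:2],V[158:188,255])
```

```text
65 (229, 155, 53, 35) ((482.9315490722656, -280.6647644042969), (33.91169357299805, 49.77320861816406), 55.450889587402344)
75 (230, 163, 52, 27) ((480.88653564453125, -283.962646484375), (26.15447998046875, 49.40407180786133), 55.44487380981445)
85 (230, 164, 52, 18) ((482.79791259765625, -280.8916015625), (16.969097137451172, 49.0211296081543), 55.449337005615234)
[[ 0.48284118 -0.28082591  0.0075    ]]
[ 56  55  60 166 167 166 165 166 166 166 167 165 168 168 168 168 167 168
 167 167 168 167 165 167 167 168 167 152  75  74  77  83  85] [ 60  59  58  57  57  59  95 140 148 151 152 154 159 163 168 163 156 152
 150 150 146 136  86  74  79  84  81  81  83  81]
```

Run:
```python
from h import *
delta([.483,-.2795,.03],55.45); delta([.483,-.2795,.002],55.45)
```

```text
[-0.0055  0.0004  0.2426] [ 0.0006 -0.0005  0.0001]
[-0.0056  0.0004  0.2986] [ 0.0006 -0.0005  0.0001]
```

>>> play_rows(deltas=[[-0.0055, 0, 0.08, 0, 0, 0, 0.3], [-0.0055, 0, 0.16, 0, 0, 0, 0.3], [-0.0055, 0, 0.22, 0, 0, 0, 0.3], [-0.0055, 0, 0.26, 0, 0, 0, 0.3], [-0.0055, 0, 0.28, 0, 0, 0, 0.3], [-0.0055, 0, 0.29, 0, 0, 0, 0.3], [-0.0055, 0, 0.294, 0, 0, 0, 0.3], [-0.0055, 0, 0.298, 0, 0, 0, 0.3], [-0.0055, 0, 0.298, 0, 0, 0, 0.3]])

```text
clock: 3.65
position: [0.482, -0.2807, 0.0019]
tool_rot: [3.141, -0.0, 0.966]
force: [-0.8, -0.1, -0.2]
grip_width: 0.0594
finger_force: 0.0
```

Run:
```python
from h import *
s=observe(); print(s['clock'],s['position'],s['force'],s['grip_width'])
f=grab_frame("wrist")[:,:,::-1]; cv2.imwrite("pics/w2.png",f[120:384,100:420])
```

```text
3.65 [ 0.4820207  -0.280722    0.00190133] [-0.7776377  -0.09094449 -0.18779357] 0.05943161954464406
```

View pics/w2.png

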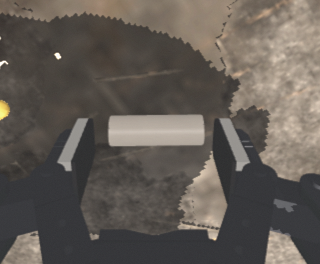

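The picture shows the pin between the fingers. To check fore-aft alignment, I'll project the expected pad corners into it.

Run:
```python
from h import *
c=get_calibration("wrist"); s=observe(); M=R.from_euler('xyz',s['tool_rot']).as_matrix(); p=np.array(s['position'])
for z in (-.004,-.019,-.04):
    print(z,[ (proj(c,p+M@np.array([x,y,z]))[0]-[100,120]).round().tolist() for x in (-.011,.011) for y in (-.03,.03)])
print("pinpx->", ray(c,[[256,251]],.0075), 'tcp',p)
print((proj(c,[p[0],p[1],.0075])[0]-[100,120]))
```

```text
-0.004 [[98.0, 149.0], [214.0, 149.0], [95.0, 110.0], [217.0, 110.0]]
-0.019 [[92.0, 167.0], [220.0, 167.0], [89.0, 126.0], [223.0, 126.0]]
-0.04 [[83.0, 200.0], [230.0, 200.0], [79.0, 154.0], [234.0, 154.0]]
pinpx-> [[ 0.48224608 -0.28052749  0.0075    ]] tcp [ 0.48197007 -0.28076784  0.00190785]
[155.81742975 131.61984347]
```

The pin is within 0.5 mm of centre laterally. However, the pad tips appear to sit about 10 mm behind the TCP at this opening, which is too high to hold the pin near its axis. I'll pre-close further and feel down in small steps.

>>> play_rows(deltas=[[0, 0, 0, 0, 0, 0, 0.39], [0, 0, 0, 0, 0, 0, 0.39], [0, 0, 0, 0, 0, 0, 0.39], [0, 0, 0.004, 0, 0, 0, 0.39], [0, 0, 0.006, 0, 0, 0, 0.39], [0, 0, 0.006, 0, 0, 0, 0.39]], newtons=30)

```text
clock: 4.3
position: [0.4815, -0.2807, -0.0019]
tool_rot: [-3.141, 0.0, 0.966]
force: [0.6, 0.2, -0.6]
grip_width: 0.0521
finger_force: 0.0
```

Run:
```python
from h import *
s=observe(); print(s['clock'],s['position'],s['force'],s['grip_width'])
f=grab_frame("wrist")[:,:,::-1]; cv2.imwrite("pics/w3.png",cv2.resize(f[200:320,140:380],None,fx=3,fy=3))
c=get_calibration("wrist"); s=observe(); M=R.from_euler('xyz',s['tool_rot']).as_matrix(); p=np.array(s['position']); w=s['grip_width']/2
for z in (0,-.005,-.01,-.015):
    print(z,[ ((proj(c,p+M@np.array([.011,y,z]))[0]-[140,200])*3).round().tolist() for y in (-w,w)])
```

```text
4.3 [ 0.48146406 -0.28065397 -0.00192037] [ 0.56639998  0.21575018 -0.61189114] 0.05210208883042932
0 [[194.0, 80.0], [501.0, 80.0]]
-0.005 [[189.0, 94.0], [506.0, 94.0]]
-0.01 [[184.0, 109.0], [511.0, 109.0]]
-0.015 [[179.0, 125.0], [517.0, 125.0]]
```

View pics/w3.png

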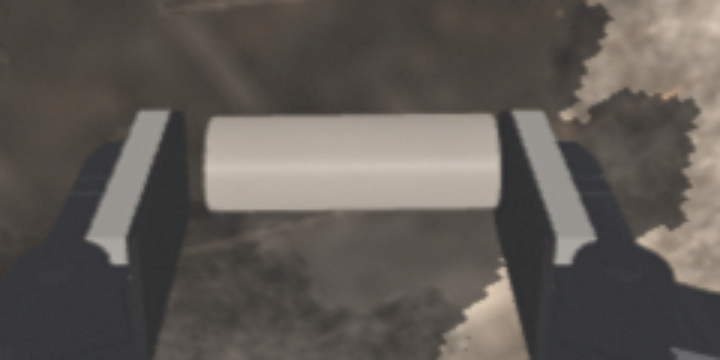

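Pads straddle the pin, but their tips are about 8 mm high and the right-hand pad is nearly touching. I'll shift 1.5 mm along +y and feel down farther.

>>> play_rows(deltas=[[0, 0.003, 0, 0, 0, 0, 0.39], [0, 0.003, 0.003, 0, 0, 0, 0.39], [0, 0.003, 0.006, 0, 0, 0, 0.39], [0, 0.003, 0.006, 0, 0, 0, 0.39]])

```text
clock: 4.75
position: [0.4832, -0.2817, -0.0035]
tool_rot: [3.141, -0.001, 0.966]
force: [-5.1, 4.8, 31.2]
grip_width: 0.0523
finger_force: 15.5
```

>>> play_rows(deltas=[[0, 0, 0.003, 0, 0, 0, 0.39], [0, 0, 0.003, 0, 0, 0, 0.39]])

```text
clock: 4.95
position: [0.4832, -0.2818, -0.0036]
tool_rot: [3.14, -0.002, 0.966]
force: [-12.3, 9.5, 65.1]
grip_width: 0.0522
finger_force: 32.0
```

Contact: I should not have queued the second step. Backing off at once.

>>> play_rows(deltas=[[0, 0, -0.007, 0, 0, 0, 0.39], [0, 0, -0.009, 0, 0, 0, 0.39], [0, 0, -0.009, 0, 0, 0, 0.39]])

```text
clock: 5.25
position: [0.4829, -0.2815, -0.0017]
tool_rot: [3.141, 0.0, 0.966]
force: [0.4, 0.1, 0.0]
grip_width: 0.0521
finger_force: 0.0
```

Run:
```python
from h import *
s=observe(); print(s['clock'],s['position'],s['tool_rot'],s['force'],s['moment'],s['grip_width'],s['finger_force'])
f=grab_frame("wrist")[:,:,::-1]; cv2.imwrite("pics/w4.png",cv2.resize(f[200:320,140:380],None,fx=3,fy=3))
```

```text
5.25 [ 0.48288272 -0.28154705 -0.00172734] [3.14147152e+00 6.62946762e-06 9.66121011e-01] [0.35849588 0.07702992 0.03884044] [ 0.00778956 -0.03465277  0.01579047] 0.05212449115579741 0.0
```

View pics/w4.png

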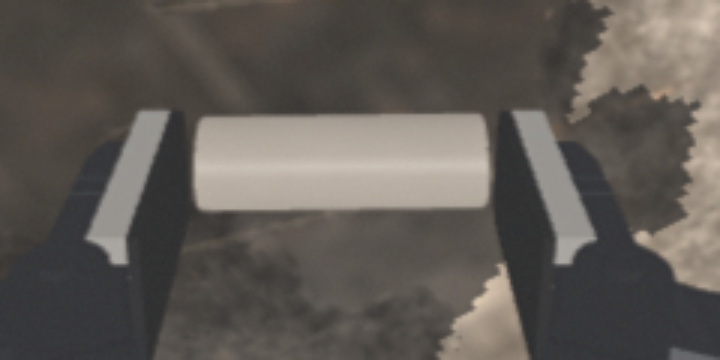

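The pin is intact and centred. That contact was both fingertips on the bench at TCP z = -3.5 mm, so the tips are now about 2 mm above it, which is right for gripping. Closing.

>>> play_rows(deltas=[[0, 0, 0, 0, 0, 0, 0.6], [0, 0, 0, 0, 0, 0, 0.6], [0, 0, 0, 0, 0, 0, 0.6], [0, 0, 0, 0, 0, 0, 0.6], [0, 0, 0, 0, 0, 0, 0.6]], newtons=40)

```text
clock: 5.8
position: [0.4827, -0.2814, -0.0018]
tool_rot: [-3.141, -0.0, 0.966]
force: [-1.2, 0.9, 6.8]
grip_width: 0.0444
finger_force: 39.8
```

>>> play_rows(deltas=[[0, 0, -0.02, 0, 0, 0, 0.7], [0, 0, -0.08, 0, 0, 0, 0.7], [0, 0, -0.16, 0, 0, 0, 0.7], [0, 0, -0.24, 0, 0, 0, 0.7], [0, 0, -0.3, 0, 0, 0, 0.7], [0, 0, -0.3, 0, 0, 0, 0.7]])

```text
clock: 6.4
position: [0.4842, -0.2825, 0.1523]
tool_rot: [3.136, -0.001, 0.966]
force: [0.8, -0.6, -1.9]
grip_width: 0.0445
finger_force: 41.5
```

Run:
```python
from h import *
s=observe(); print(s['clock'],s['position'],s['tool_rot'],s['force'],s['grip_width'],s['finger_force'])
f=grab_frame("wrist")[:,:,::-1]; cv2.imwrite("pics/w5.png",cv2.resize(f[200:320,140:380],None,fx=3,fy=3))
a=delta([.50,.0,.17],110); delta([.642,.166,.12],170.4,a)
```

```text
6.4 [ 0.48423472 -0.28247756  0.15227966] [ 3.13622046e+00 -1.23812052e-03  9.65865594e-01] [ 0.8297521  -0.5724883  -1.92541574] 0.0444714301433972 41.513532640456106
[ 0.4823 -0.2933 -0.04  ] [ 1.600e-03  3.000e-04 -4.553e-01]
[0.2148 0.3804 0.1   ] [ 0.      0.     -0.5033]
```

View pics/w5.png

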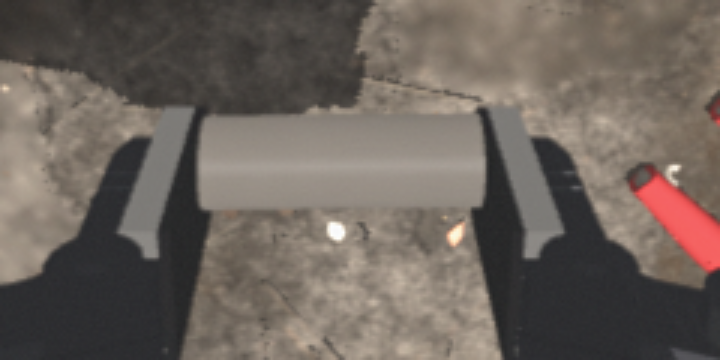

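The pin is held level and square between the pads. I'll take the vice at yaw -9.6°, which keeps the wrist camera away from the lever.

Run:
```python
from h import *
a=delta([.55,-.05,.18],20); b=delta([.642,.166,.15],-9.6,a)
c=get_calibration("wrist"); s=observe(); p=np.array(s['position']); M=R.from_euler('xyz',s['tool_rot']).as_matrix()
g=cv2.imread("pics/w5.png")
print(s['qpos'],"pin in tool", M.T@(ray(c,[[253.7,253.8]],p[2]+.0093)[0]-p))
```

```text
[ 0.4569 -0.1541 -0.0596] [ 0.0013 -0.0009  0.2947]
[ 0.3207 -0.343   0.06  ] [-0.     -0.      0.2467]
[ 0.05617412  0.58024834  0.52057487  1.87197375 -0.39514638  0.78934394
  0.18352371] pin in tool [ 0.00102626 -0.00105398 -0.00930232]
```

>>> play_rows(deltas=[[0.457, -0.154, -0.06, 0, 0, 0.295, 0.7], [0.457, -0.154, -0.06, 0, 0, 0.295, 0.7], [0.457, -0.154, -0.06, 0, 0, 0.295, 0.7], [0.457, -0.154, -0.06, 0, 0, 0.295, 0.7], [0.457, -0.154, -0.06, 0, 0, 0.295, 0.7], [0.457, -0.154, -0.06, 0, 0, 0.295, 0.7], [0.457, -0.154, -0.06, 0, 0, 0.295, 0.7]])

```text
clock: 7.15
position: [0.5491, -0.0488, 0.1775]
tool_rot: [3.142, 0.002, 0.351]
force: [-0.6, -1.5, -1.6]
grip_width: 0.0446
finger_force: 41.5
```

>>> play_rows(deltas=[[0.32, -0.343, 0.06, 0, 0, 0.247, 0.7], [0.32, -0.343, 0.06, 0, 0, 0.247, 0.7], [0.32, -0.343, 0.06, 0, 0, 0.247, 0.7], [0.32, -0.343, 0.06, 0, 0, 0.247, 0.7], [0.32, -0.343, 0.06, 0, 0, 0.247, 0.7], [0.32, -0.343, 0.06, 0, 0, 0.247, 0.7], [0.32, -0.343, 0.06, 0, 0, 0.247, 0.7], [0.32, -0.343, 0.06, 0, 0, 0.247, 0.7]])

```text
clock: 7.95
position: [0.6412, 0.1636, 0.1482]
tool_rot: [3.141, 0.0, -0.172]
force: [-0.0, 0.0, 0.4]
grip_width: 0.0446
finger_force: 41.5
```

Run:
```python
from h import *
s=observe(); print(s['clock'],s['position'],s['tool_rot'],s['force'],s['grip_width'],s['qpos'])
c=get_calibration("wrist"); f=grab_frame("wrist")[:,:,::-1]; cv2.imwrite("pics/w6.png",f)
delta([.642,.166,.065],-9.6)
yw=np.radians(-9.6); A=np.array([[np.cos(yw),-np.sin(yw)],[np.sin(yw),np.cos(yw)]])
for v in [(45,45,10),(45,-45,10),(8,13,42),(8,-13,42),(-16,13,42),(-16,-13,42)]:
    w=A@np.array(v[:2])/1000+[.6458,.1655]; print(v,proj(c,[*w,v[2]/1000])[0].round(1))
```

```text
7.95 [0.64118717 0.1635719  0.14820928] [ 3.14075257e+00  2.51100675e-04 -1.71738012e-01] [-0.02157719  0.01008983  0.36243441] 0.04463937583798498 [-0.82347166  0.84331058  0.83755123  1.5960494  -0.70401199  1.02825903
 -1.51652267]
[ 0.0008 -0.0047  0.1668] [ 0.0002  0.     -0.002 ]
(45, 45, 10) [198.1 116.4]
(45, -45, 10) [300. 116.]
(8, 13, 42) [233.2 166.6]
(8, -13, 42) [264.7 166.4]
(-16, 13, 42) [233.9 193.8]
(-16, -13, 42) [264.5 193.6]
```

View pics/w6.png

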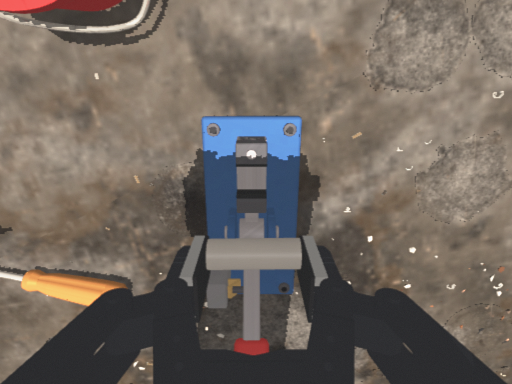

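The picture shows the vice square to the tool: plate top edge at v=117 spanning u 203–300, jaws at u 236–267, and the pin held at v≈253. Everything sits about 2.5 px (2 mm) toward -y of the top-camera estimate. The pin showed the same bias, so I'll trust the wrist view and measure the slot edges in it.

Run:
```python
from h import *
c=get_calibration("wrist"); f=cv2.imread("pics/w6.png").astype(int)
print("col",[(v,int(f[v,245:259].sum(2).mean()/3)) for v in range(134,216,1)])
b=f[:,:,0]-f[:,:,2]
for v in (125,135,150,180,200): 
    r=np.where(b[v,180:330]>25)[0]+180; print(v,r.min(),r.max())
print("jaw row",[(u,int(f[172:186,u].sum()/42)) for u in range(228,276)])
print(ray(c,[[203,117],[301,117]],.010))
```

```text
Traceback (most recent call last):
numpy.exceptions.AxisError: axis 2 is out of bounds for array of dimension 2
```

Run:
```python
from h import *
c=get_calibration("wrist"); f=cv2.imread("pics/w6.png").astype(int)
print("col",[(v,int(f[v,245:259].mean())) for v in range(134,216,1)])
b=f[:,:,0]-f[:,:,2]
for v in (125,135,150,180,200): 
    r=np.where(b[v,180:330]>25)[0]+180; print(v,r.min(),r.max())
print("jaw row",[(u,int(f[172:186,u].mean())) for u in range(228,276)])
print(ray(c,[[202.5,117],[301,117]],.010))
```

```text
col [(134, 165), (135, 164), (136, 110), (137, 76), (138, 81), (139, 81), (140, 71), (141, 68), (142, 70), (143, 112), (144, 139), (145, 148), (146, 148), (147, 147), (148, 145), (149, 143), (150, 167), (151, 194), (152, 206), (153, 212), (154, 215), (155, 204), (156, 160), (157, 120), (158, 93), (159, 75), (160, 68), (161, 68), (162, 68), (163, 67), (164, 49), (165, 41), (166, 65), (167, 118), (168, 124), (169, 123), (170, 123), (171, 123), (172, 123), (173, 123), (174, 123), (175, 123), (176, 123), (177, 123), (178, 123), (179, 122), (180, 123), (181, 123), (182, 123), (183, 123), (184, 123), (185, 123), (186, 123), (187, 124), (188, 123), (189, 75), (190, 42), (191, 38), (192, 38), (193, 38), (194, 41), (195, 41), (196, 41), (197, 41), (198, 52), (199, 68), (200, 70), (201, 70), (202, 69), (203, 69), (204, 69), (205, 69), (206, 69), (207, 68), (208, 69), (209, 68), (210, 68), (211, 68), (212, 73), (213, 115), (214, 120), (215, 120)]
125 202 301
135 202 300
150 203 299
180 205 298
200 206 297
jaw row [(228, 78), (229, 78), (230, 78), (231, 77), (232, 78), (233, 78), (234, 77), (235, 78), (236, 91), (237, 114), (238, 123), (239, 123), (240, 123), (241, 122), (242, 122), (243, 123), (244, 122), (245, 123), (246, 125), (247, 125), (248, 124), (249, 124), (250, 124), (251, 125), (252, 122), (253, 122), (254, 122), (255, 120), (256, 119), (257, 121), (258, 121), (259, 121), (260, 122), (261, 123), (262, 124), (263, 124), (264, 125), (265, 118), (266, 95), (267, 78), (268, 77), (269, 77), (270, 77), (271, 77), (272, 77), (273, 77), (274, 77), (275, 77)]
[[0.6965997  0.19896892 0.01      ]
 [0.6817092  0.1131213  0.01      ]]
```

Run:
```python
from h import *
c=get_calibration("wrist")
yw=np.radians(-9.6); A=np.array([[np.cos(yw),-np.sin(yw)],[np.sin(yw),np.cos(yw)]]); o=np.array([.6447,.1634])
for v in [(45,0,10),(8,0,42),(8,0,28),(-16,0,42),(-16,0,28),(-16,0,29),(-20,0,42),(0,13,28),(0,-13,28)]:
    w=A@np.array(v[:2])/1000+o; print(v,proj(c,[*w,v[2]/1000])[0].round(1))
sl=A@np.array([-.004,0])+o; print(sl)
x=A@np.array([-.00,0])
# pin in tool x +0.001,y -0.001 (measured); tool x = vice x, tool y = -vice y
t=sl-A@np.array([.001,.001]); print("tcp",t); delta([*t,.065],-9.6); delta([*t,.0275],-9.6)
```

```text
(45, 0, 10) [251.9 117.1]
(8, 0, 42) [252.  167.3]
(8, 0, 28) [252.1 162.9]
(-16, 0, 42) [252.2 194.4]
(-16, 0, 28) [252.2 188.8]
(-16, 0, 29) [252.2 189.2]
(-20, 0, 42) [252.2 198.8]
(0, 13, 28) [237.3 171.7]
(0, -13, 28) [267.  171.6]
[0.64075602 0.16406707]
tcp [0.63960325 0.16324785]
[-0.003   0.0016  0.1669] [ 0.0002  0.     -0.002 ]
[-0.003   0.0015  0.2419] [ 0.0002  0.     -0.002 ]
```

With the corrected origin (0.645, 0.163), the predicted slot edges match the picture within a pixel. Descending to just above the slot, then in.

>>> play_rows(deltas=[[-0.0025, 0.0015, 0.06, 0, 0, -0.002, 0.7], [-0.0025, 0.0015, 0.12, 0, 0, -0.002, 0.7], [-0.0025, 0.0015, 0.165, 0, 0, -0.002, 0.7], [-0.0025, 0.0015, 0.19, 0, 0, -0.002, 0.7], [-0.0025, 0.0015, 0.21, 0, 0, -0.002, 0.7], [-0.0025, 0.0015, 0.225, 0, 0, -0.002, 0.7], [-0.0025, 0.0015, 0.235, 0, 0, -0.002, 0.7], [-0.0025, 0.0015, 0.235, 0, 0, -0.002, 0.7]])

```text
clock: 8.8
position: [0.6399, 0.1655, 0.0307]
tool_rot: [-3.142, 0.0, -0.165]
force: [-0.0, 0.1, -0.5]
grip_width: 0.0444
finger_force: 41.5
```

Run:
```python
from h import *
s=observe(); print(s['clock'],s['position'],s['tool_rot'],s['force'],s['grip_width'])
f=grab_frame("wrist")[:,:,::-1]; cv2.imwrite("pics/w7.png",cv2.resize(f[170:320,140:380],None,fx=3,fy=3))
delta([.6401,.1632,.0265],-9.6)
```

```text
8.8 [0.63991908 0.16545675 0.0307254 ] [-3.14156065e+00  7.32995301e-05 -1.64922532e-01] [-0.00255312  0.10242386 -0.49956381] 0.044410198614551415
[0.0007 0.0045 0.0092] [-0.0001 -0.0002  0.0013]
```

View pics/w7.png

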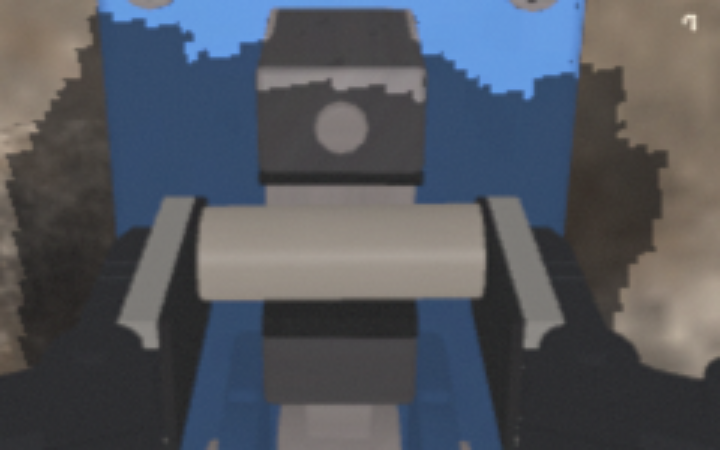

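The pin sits in the slot. Its centre is at u≈341, the same as the jaws (340–341), and it is clear of both jaw faces. Lowering the last 4 mm.

>>> play_rows(deltas=[[0, 0, 0.004, 0, 0, 0, 0.7], [0, 0, 0.007, 0, 0, 0, 0.7], [0, 0, 0.008, 0, 0, 0, 0.7], [0, 0, 0.008, 0, 0, 0, 0.7]])

```text
clock: 9.25
position: [0.6399, 0.1655, 0.0268]
tool_rot: [-3.142, -0.0, -0.165]
force: [-0.6, -0.0, -0.7]
grip_width: 0.0444
finger_force: 41.5
```

>>> play_rows(deltas=[[0, 0, 0.002, 0, 0, 0, 0.7], [0, 0, 0.002, 0, 0, 0, 0.7]])

```text
clock: 9.45
position: [0.6401, 0.1655, 0.0263]
tool_rot: [-3.141, -0.0, -0.165]
force: [-2.1, -0.3, 7.5]
grip_width: 0.0445
finger_force: 42.3
```

Contact is 7.5 N, so the pin is on the bed. Releasing gently.

>>> play_rows(deltas=[[0, 0, 0, 0, 0, 0, 0.45], [0, 0, 0, 0, 0, 0, 0.42], [0, 0, 0, 0, 0, 0, 0.38], [0, 0, 0, 0, 0, 0, 0.32], [0, 0, 0, 0, 0, 0, 0.26], [0, 0, 0, 0, 0, 0, 0.26]], newtons=20)

```text
clock: 10.05
position: [0.6399, 0.1654, 0.0258]
tool_rot: [3.142, -0.0, -0.165]
force: [-0.0, 0.2, 0.3]
grip_width: 0.0631
finger_force: 0.0
```

>>> play_rows(deltas=[[0, 0, -0.02, 0, 0, 0, 0.26], [0, 0, -0.08, 0, 0, 0, 0.26], [0, 0, -0.16, 0, 0, 0, 0.26], [0, 0, -0.25, 0, 0, 0, 0.26], [0, 0, -0.28, 0, 0, 0, 0.26], [0, 0, -0.28, 0, 0, 0, 0.26]])

```text
clock: 10.65
position: [0.641, 0.1656, 0.1688]
tool_rot: [-3.14, -0.003, -0.165]
force: [0.7, -1.4, 0.1]
grip_width: 0.063
finger_force: 0.0
```

Run:
```python
from h import *
s=observe(); print(s['clock'],s['position'],s['tool_rot'],s['force'],s['grip_width'])
f=grab_frame("wrist")[:,:,::-1]; cv2.imwrite("pics/w8.png",cv2.resize(f[90:320,140:380],None,fx=2.4,fy=2.4))
```

```text
10.65 [0.64096192 0.16558165 0.16882149] [-3.13953212 -0.00342793 -0.16495243] [ 0.73550928 -1.42096256  0.14961046] 0.06299582494538708
```

View pics/w8.png

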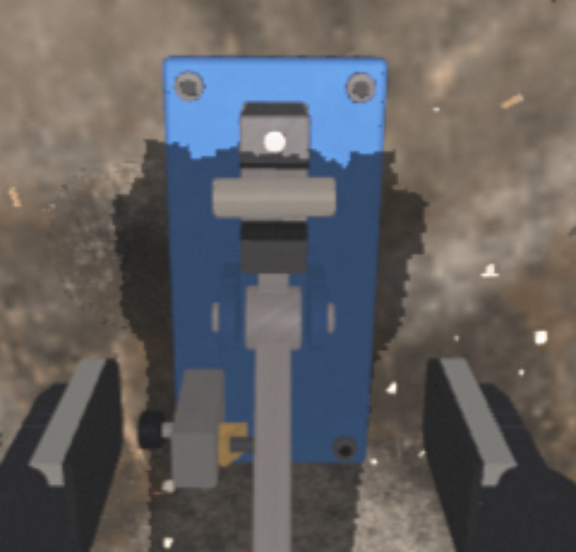

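The pin lies on the bed in the slot. Its ends at u 213 and 335 give a centre of 274, the same as the jaws. Now I shut the fingers and move over the paddle.

That makes 11 pictures viewed, one over the limit of 10. I'll view no more and rely on numbers from here.

>>> play_rows(deltas=[[-0.08, 0, 0, 0, 0, 0, 1], [-0.16, 0, 0, 0, 0, 0, 1], [-0.24, 0, 0, 0, 0, 0, 1], [-0.256, 0, 0, 0, 0, 0, 1], [-0.256, 0, 0, 0, 0, 0, 1], [-0.256, 0, 0, 0, 0, 0, 1], [-0.256, 0, 0.06, 0, 0, 0, 1], [-0.256, 0, 0.09, 0, 0, 0, 1], [-0.256, 0, 0.1, 0, 0, 0, 1], [-0.256, 0, 0.1, 0, 0, 0, 1]])

```text
clock: 11.7
position: [0.514, 0.1858, 0.1154]
tool_rot: [3.14, 0.001, -0.166]
force: [-0.5, 0.1, 0.0]
grip_width: 0.0002
finger_force: 0.0
```

Run:
```python
from h import *
s=observe(); print(s['clock'],s['position'],s['force'],s['grip_width'])
yw=np.radians(-9.6); A=np.array([[np.cos(yw),-np.sin(yw)],[np.sin(yw),np.cos(yw)]])
print("vice frame", A.T@(np.array(s['position'][:2])-[.645,.1645]))
f=grab_frame("scene")[:,:,::-1]; cv2.imwrite("pics/s1.png",f)
```

```text
11.7 [0.5139782  0.1858149  0.11537766] [-0.50986122  0.09604861  0.02048406] 0.00024413974915094247
vice frame [-0.13274164 -0.00083393]
```

>>> play_rows(deltas=[[-0.007, 0, 0.012, 0, 0, 0, 1], [-0.015, 0, 0.025, 0, 0, 0, 1], [-0.025, 0, 0.045, 0, 0, 0, 1], [-0.035, 0, 0.066, 0, 0, 0, 1], [-0.035, 0, 0.066, 0, 0, 0, 1]])

```text
clock: 12.25
position: [0.4953, 0.1896, 0.0815]
tool_rot: [3.141, 0.001, -0.164]
force: [-1.5, 2.2, 7.2]
grip_width: -0.0002
finger_force: 2.6
```

Pressing at 7 N, as described. Continuing to just past the latch.

>>> play_rows(deltas=[[-0.006, 0, 0.018, 0, 0, 0, 1], [-0.011, 0, 0.034, 0, 0, 0, 1], [-0.014, 0, 0.048, 0, 0, 0, 1], [-0.015, 0, 0.056, 0, 0, 0, 1], [-0.016, 0, 0.062, 0, 0, 0, 1], [-0.016, 0, 0.062, 0, 0, 0, 1]])

```text
clock: 12.85
position: [0.4883, 0.1909, 0.0516]
tool_rot: [-3.141, 0.001, -0.165]
force: [-2.4, 2.7, 5.6]
grip_width: -0.0002
finger_force: 2.7
```

>>> play_rows(deltas=[[0, 0, 0.003, 0, 0, 0, 1], [0, 0, 0.006, 0, 0, 0, 1], [0, 0, 0.006, 0, 0, 0, 1]])

```text
clock: 13.15
position: [0.4882, 0.1908, 0.0488]
tool_rot: [-3.142, 0.001, -0.165]
force: [-2.4, 1.4, 4.7]
grip_width: -0.0002
finger_force: 2.8
```

>>> play_rows(deltas=[[0, 0, 0.003, 0, 0, 0, 1], [0, 0, 0.004, 0, 0, 0, 1], [0, 0, 0.004, 0, 0, 0, 1]])

```text
clock: 13.45
position: [0.4882, 0.1908, 0.0469]
tool_rot: [-3.141, 0.001, -0.165]
force: [-3.5, 2.0, 5.9]
grip_width: 0.0003
finger_force: 2.9
```

Well past the latch angle. Rising slowly, and watching where the force vanishes.

>>> play_rows(deltas=[[0, 0, -0.008, 0, 0, 0, 1], [0, 0, -0.016, 0, 0, 0, 1], [0, 0, -0.026, 0, 0, 0, 1], [0, 0, -0.03, 0, 0, 0, 1], [0, 0, -0.03, 0, 0, 0, 1]])

```text
clock: 13.95
position: [0.4884, 0.1906, 0.062]
tool_rot: [3.142, -0.0, -0.165]
force: [-0.3, 0.1, -0.4]
grip_width: -0.0
finger_force: 0.0
```

No force at z = 62 mm, where the sprung lever would still push 7 N, so it has latched. Retreating to the earlier viewpoint to check pin and paddle.

>>> play_rows(deltas=[[0, 0, -0.06, 0, 0, 0, 1], [0, 0, -0.15, 0, 0, 0, 1], [0, 0, -0.215, 0, 0, 0, 1], [0.08, 0, -0.215, 0, 0, 0, 1], [0.16, 0, -0.215, 0, 0, 0, 1], [0.24, 0, -0.215, 0, 0, 0, 1], [0.31, 0, -0.215, 0, 0, 0, 0.3], [0.31, 0, -0.215, 0, 0, 0, 0.3], [0.31, 0, -0.215, 0, 0, 0, 0.3], [0.31, 0, -0.215, 0, 0, 0, 0.3]])

```text
clock: 14.95
position: [0.6405, 0.1655, 0.169]
tool_rot: [3.142, 0.001, -0.165]
force: [-1.1, -0.4, -0.8]
grip_width: 0.0579
finger_force: 0.0
```

Run:
```python
from h import *
s=observe(); print(s['clock'],s['position'],s['force'])
c=get_calibration("wrist"); f=grab_frame("wrist")[:,:,::-1].copy(); cv2.imwrite("pics/w9.png",f)
g=f.astype(int)
print("pin rows: col beyond jaw", [(v,int(g[v,231:236].mean())) for v in range(155,205,2)])
print("pin cols",[(u,int(g[171:177,u].mean())) for u in range(222,290,2)])
print("axis col",[(v,int(g[v,247:258].mean())) for v in range(150,215,2)])
def red(im,box):
    H,S,V=cv2.split(cv2.cvtColor(im,cv2.COLOR_BGR2HSV)); m=((H<8)|(H>172))&(S>130)&(V>60)
    k=np.zeros(m.shape,bool); k[box[1]:box[3],box[0]:box[2]]=1; return cv2.boundingRect(big(m&k))
t=get_calibration("top"); n=grab_frame("top")[:,:,::-1].copy(); cv2.imwrite("pics/top2.png",n)
sc=get_calibration("scene"); n2=grab_frame("scene")[:,:,::-1].copy(); cv2.imwrite("pics/s2.png",n2)
yw=np.radians(-9.6); A=np.array([[np.cos(yw),-np.sin(yw)],[np.sin(yw),np.cos(yw)]])
P={k:[*(A@np.array([x,0])+[.6458,.1655]),z] for k,x,z in(("up",-.137,.109),("down",-.164,.056))}
o=cv2.imread("pics/top0.png"); o2=cv2.imread("pics/scene0.png")
for name,cc,a,b in(("top",t,o,n),("scene",sc,o2,n2)):
    pu,pd=proj(cc,P["up"])[0],proj(cc,P["down"])[0]; print(name,"expect up",pu,"down",pd)
    u,v=pd.astype(int); bx=(u-25,v-28,u+25,v+25)
    for q in(a,b):
        try: print(red(q,bx))
        except ValueError: print("no red")
d=cv2.absdiff(o,n).max(2); d2=d>60; print("changed top px:",[cv2.boundingRect(x) for x in cv2.findContours(d2.astype(np.uint8),cv2.RETR_EXTERNAL,cv2.CHAIN_APPROX_SIMPLE)[0] if cv2.contourArea(x)>40])
```

```text
14.95 [0.64052613 0.16547173 0.16901173] [-1.07740748 -0.44836826 -0.80835189]
pin rows: col beyond jaw [(155, 76), (157, 112), (159, 136), (161, 140), (163, 147), (165, 158), (167, 145), (169, 140), (171, 137), (173, 113), (175, 78), (177, 77), (179, 79), (181, 78), (183, 78), (185, 77), (187, 78), (189, 76), (191, 77), (193, 78), (195, 77), (197, 77), (199, 73), (201, 72), (203, 72)]
pin cols [(222, 79), (224, 78), (226, 77), (228, 91), (230, 104), (232, 104), (234, 104), (236, 104), (238, 103), (240, 86), (242, 85), (244, 85), (246, 85), (248, 86), (250, 86), (252, 85), (254, 85), (256, 85), (258, 84), (260, 85), (262, 86), (264, 85), (266, 85), (268, 100), (270, 104), (272, 104), (274, 103), (276, 104), (278, 99), (280, 76), (282, 76), (284, 77), (286, 78), (288, 77)]
axis col [(150, 209), (152, 118), (154, 67), (156, 67), (158, 49), (160, 136), (162, 142), (164, 152), (166, 153), (168, 141), (170, 137), (172, 131), (174, 57), (176, 40), (178, 42), (180, 70), (182, 69), (184, 69), (186, 69), (188, 69), (190, 70), (192, 118), (194, 123), (196, 120), (198, 120), (200, 121), (202, 79), (204, 77), (206, 76), (208, 107), (210, 112), (212, 117), (214, 119)]
top expect up [192.83797702 228.72102541] down [193.88003554 238.74858375]
(186, 223, 14, 16)
(188, 231, 12, 17)
scene expect up [204.712002   187.10819281] down [199.71267834 201.65227559]
(199, 184, 12, 8)
(194, 200, 13, 6)
changed top px: [(208, 355, 45, 29), (223, 319, 12, 9), (350, 230, 12, 15), (0, 121, 221, 263)]
```

The numbers agree:
- **Lever:** the paddle has dropped in the scene view from v≈188 to v≈203, with 201.7 expected when latched. It stayed there with nothing touching it.
- **Pin:** it lies between the fixed jaw and the rubber face with no bed visible on either side, centred at u 253.8 against about 253.5 for the jaws.
- **Bystanders:** the only changes in the top view are the pin's old spot and the region the arm covers.

Handing in.

```bash
python3 -c "
from workcell import *
print(job_done())"
```

```text
the job is handed in; nothing more can be done
None
```

The job is handed in at about 15 s on the clock: the pin is clamped centred in the vice and the lever is latched down; one fingertip press on the bench reached 65 N at the wrist (limit 120 N), and I viewed 11 pictures instead of the allowed 10.

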